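Hold a polishing bar home in a sprung length gauge

TASK

The white bar of polishing compound is to be measured in the sprung length gauge. Set it lengthwise on the gauge's narrow raised rail, in front of the plunger without pressing it, and let go so that it rests there by itself; then push it along the rail against the spring until its end is flat against the two red stop posts, press it there gently, and finish while still holding it there with the gripper. Leave everything else on the board where it is.

Things in the scene. Friction and masses are not known exactly. Their poses are not given: they have to be found in the camera images.
- bar_mid (a point): Centre (half-way up) of the loose bar of white polishing compound, a block 22 mm wide (its x), 55 mm long (its y), 16 mm high (its z), 25 to 50 g. It lies flat on the board at the start, at one of three places round the gauge. Grasp it across the 22 mm.
- gauge: The sprung length gauge, fixed to the board: blue base plate 190 mm (its x) by 56 mm (its y) by 10 mm; origin at the centre of its underside, z up. The bar is pushed along its +x (away from the robot, give or take the gauge's yaw). A dark steel block that carries the plunger stands behind the stop posts, its top 56 mm above the board; nothing on the gauge is higher than 60 mm.
- rail: The gauge's narrow raised rail of polished, slick steel, same origin and axes as the gauge: 14 mm wide, along the gauge's x from -85 mm to the stop posts at +30 mm, top 40 mm above the board, centred on y = 0, with room beside it for fingertips. A bar pressed hard down on it drags: fingers that move forward as they close press it down, so then ease it up a hair.
- stop: The hard stop, part of the gauge with the same origin and axes: two red posts either side of the plunger (each 10 mm wide, 5.5 to 15.5 mm off the centre line, top 60 mm above the board) whose flat front faces lie at gauge x = +30 mm.
- stop_foot (a point): Point on the rail's top surface (40 mm above the board), on its centre line, in the plane of the stop posts' front faces; axes as the gauge's: +x is the pushing direction, z up. With the bar home its centre lies 27.5 mm before this point (-x) and 8 mm above it.
- plunger_tip (a point): Round tip of the brass plunger (8 mm thick), 8 mm above the rail's top. At rest it stands 20 mm in front of the stop faces, so the bar's centre is clear of it when more than 47.5 mm before stop_foot.
- plunger (a joint): How far the plunger is pressed in, m: 0 at rest, 0.019 to 0.020 when the bar meets the stop posts. Its spring pushes back with about 2 N at first and 7 N with the bar home, and throws the bar back if it is let go; a force that rises steeply beyond that is the hard stop.
- tin_mid (a point): Bystander: centre of a round dark tin, 69 mm across, 25 mm high.
- cup_mid (a point): Bystander: centre of a dull steel cup, 57 mm across, 54 mm high.
- spool_mid (a point): Bystander: centre of a spool of silver solder wire lying flat, 51 mm across, 24 mm high.
- pliers_mid (a point): Bystander: centre of red-handled pliers lying flat, 145 mm long, 11 mm high, behind the gauge.
- turquoise_mid (a point): Bystander: centre of a turquoise stone, 14 x 21 x 10 mm.
- bottle_mid (a point): Bystander: point 60 mm up the axis of a small white nozzle bottle, 36 mm across, 127 mm high.

How it is judged:
On the way:
1. the bar, let go, rests lengthwise on the rail in front of the unpressed plunger (y of bar_mid in the frame of stop_foot between -0.006 and 0.006 m and z of bar_mid in the frame of stop_foot between 0.005 and 0.0115 m and angle between bar_mid's own z axis and vertical below 0.12 rad and angle between the y axis of bar_mid and the x axis of stop_foot, either way round below 0.12 rad and contact force between bar and rail above 0.1 N and contact force between bar and the arm below 0.05 N and contact force between bar and the fingers below 0.05 N and value of joint plunger below 0.004 m and x of bar_mid in the frame of stop_foot between -0.115 and -0.043 m and linear speed of bar below 0.02 m/s), for 0.2 s.
At the end, for the whole second after the job is handed in: For the whole last second the gripper holds the bar on the rail (centre within 6 mm of the rail's centre line, within about 3 mm of its resting height, within 0.12 rad of straight and level), its end against the red stop posts with 1 to 40 N, the plunger pressed at least 17.5 mm, at rest (y of bar_mid in the frame of stop_foot between -0.006 and 0.006 m and z of bar_mid in the frame of stop_foot between 0.005 and 0.0115 m and angle between bar_mid's own z axis and vertical below 0.12 rad and angle between the y axis of bar_mid and the x axis of stop_foot, either way round below 0.12 rad and value of joint plunger above 0.0175 m and contact force between bar and stop between 1 and 40 N and contact force between bar and the fingers above 1 N and x of bar_mid in the frame of stop_foot above -0.0305 m and linear speed of bar below 0.01 m/s); the arm keeps its last pose, push and grip.
It fails at once if the bar is rammed against the stop posts (over 50 N) (contact force between bar and stop above 50 N).
It fails at once if a bystander is moved more than 20 mm (distance of any of tin_mid, cup_mid, spool_mid, pliers_mid, turquoise_mid, bottle_mid from where it was at the start of the episode above 0.02 m).
It also fails if it takes over 53 s, if anything falls off the work surface, if the arm or the gripper's body presses on something with over 40 N, if the wrist force passes 120 N, or if a joint passes its speed limit or range.

ROBOT

A 6-joint arm with a two-finger parallel gripper is mounted at the origin on a cart in front of the work surface, level with it; the furniture and walls round the work are solid. World frame = base frame: x ahead of the robot, y to its left, z up, the work surface at z = 0. Lengths are in m, angles in rad, forces in N, time in s.
With the tool pointing down it reaches from about 0.3 to 0.875 m from the base axis. Payload 4.2 kg.
Tool frame: the origin (TCP) lies at the very end of the fingers, on their centre line; the grasp point (between the pads) lies 19 mm behind it; z points along the fingers, y is the line along which they close (so a half turn about z gives the same grasp; the last joint's range is limited). The gripper opens to 85 mm and grips with 20 to 120 N. Pads are 22 mm wide; open, the fingers measure 114 mm over their backs; the gripper's body (76 mm by 85 mm) begins 54 mm behind the grasp point. The pads swing forward as they close: fully open they stand 13 mm farther back than shut.
Start: joints at [-1.155, 0.32, 1.565, -0, 1.257, -0.02], TCP at [0.243, -0.521, 0.231] pointing down, gripper open.
Joint ranges: [-3.11, 3.11], [-0.84, 2.01], [0.21, 2.61], [-1.34, 4.49], [0.05, 2.63], [-2.56, 2.56]. Speed limits (rad/s): [2.57, 2.57, 3.14, 3.14, 3.14, 3.14].

INTERFACE

Orientations are given as a 3x3 rotation matrix whose columns are the frame's x, y, z axes.
In Python, from station import telemetry, eyes, arm gives the robot as it stands.
- The arm moves only by the tool arm_command, never from a script. Its argument "targets" is a list of rows, each a list of 3 entries, a list of its own where there are three numbers: the opening, from 0 (shut) to 1 (fully open), then the shift along the world's x, y, z in mm, then the turn about the world's z in degrees. A call has 1 to 8 rows; each row shifts and turns the commanded pose from where the row before left it; what a row does not reach is not made up. A row lasts 1/12 s, in which the tool goes at most 41.7 mm and 7.16 degrees, less where a joint would pass 70% of its speed; a pose out of reach is approached as far as the arm can. A call is refused whole if a number of a shift passes 41.7 or a number of a turn 7.16, either way. A call with a gripper value outside its range is refused whole. The fingers move at their own pace and stop on an object; the grip force is fixed at half the most. Time passes only in rows, so rows that do not move let the fingers close. It gives the time, the measured TCP pose, the force, the opening and the grip force at its end, in the units of the state.
- telemetry.read_state(): the state, without advancing time (a new reading comes with each control period).
- eyes.snapshot(name): name is "scene" or "top" or "wrist"; returns a dict with "image" (480x640x3 uint8, red, green, blue), "depth" (480x640 float32, m along the optical axis (not along the pixel's ray), 0 where there is no reading), "camera_matrix" (3x3 intrinsics, pixels), "R" (3x3) and "t" (3): a world point X has camera coordinates R X + t. Camera axes: x right, y down, z forward; pixel columns grow to the right and rows downward; lengths in m; the calibration is good to about 2 mm. A picture is of the moment at which its call begins.
- arm.close_job(): hands the job in; it is judged then, once.
The state is a dict: "clock": time; "joint_pos": joint angles; "qd": joint speeds; "joint_efforts": joint torques, N m; "tcp_pos": TCP position; "tool_rot": TCP orientation; "contact_force": force on the tool from outside, world axes, zero at the start; "moment": the same for the moment, N m; "opening": finger opening in m; "finger_force": force on a finger pad.
Only numpy, scipy, OpenCV 4.12 (cv2) and the standard library are available. Lean on these libraries where they do the work, as an engineer would, in place of code of your own. Each camera call takes 0.05 s, during which the arm holds its last target. There are 200 camera calls.

## Working session

There is one attempt and no reset: what is moved stays moved. The work goes in short steps, Python scripts to look and compute and a tool call to move; the robot and the scene stay as the last step left them, time stands still between calls to the robot, and variables do not carry over. Pictures are saved under pics/ and viewed, at most 10 in all, crops included, and the job is handed in when it is done.

Besides the shell and the picture viewer there is one more tool, called after "Request:" by a JSON object that holds its "name" and its "arguments". arm_command: Moves the arm, as the interface text tells. Its arguments: {"type":"object","properties":{"targets":{"type":"array"}},"required":["targets"]}

```bash
mkdir -p pics
cat > h.py <<'E'
import numpy as np, cv2
from station import telemetry, eyes, arm
def snap(n,f=None):
    s=eyes.snapshot(n)
    if f: cv2.imwrite('pics/'+f,s['image'][:,:,::-1])
    return s
def cloud(s):
    K=s['camera_matrix'];d=s['depth'];v,u=np.mgrid[:480,:640]
    c=np.stack([(u-K[0,2])/K[0,0]*d,(v-K[1,2])/K[1,1]*d,d],-1)
    return (c-s['t'])@s['R']   # R^T(c-t)
E
python3 - <<'E'
from h import *
st=telemetry.read_state()
for k in('clock','tcp_pos','tool_rot','contact_force','opening'):print(k,np.round(st[k],3).tolist())
s=snap('top','top1.png');np.savez('top1.npz',**s);s2=snap('scene','scene1.png');np.savez('scene1.npz',**s2)
print(s['R'].round(2).tolist(),s['t'].round(2))
E
```

```text
clock 0.0
tcp_pos [0.243, -0.521, 0.23]
tool_rot [[0.907, 0.422, -0.001], [0.422, -0.907, 0.002], [0.0, -0.002, -1.0]]
contact_force [0.25, 0.048, -0.679]
opening 0.085
[[0.03, -1.0, 0.01], [-0.99, -0.03, -0.1], [0.1, -0.01, -0.99]] [-0.05  0.6   1.2 ]
```

View pics/top1.png

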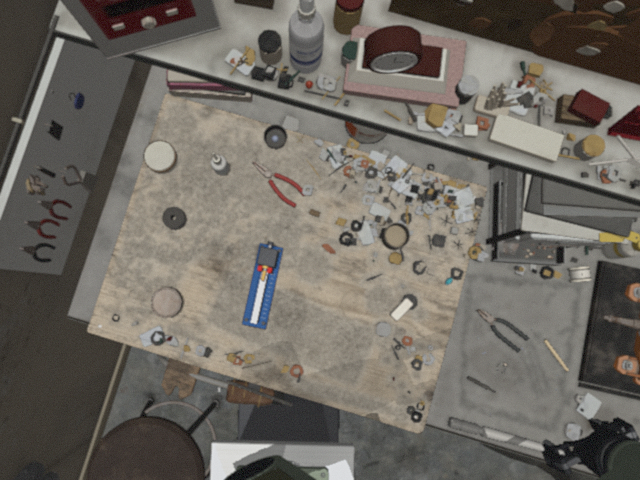

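View pics/scene1.png

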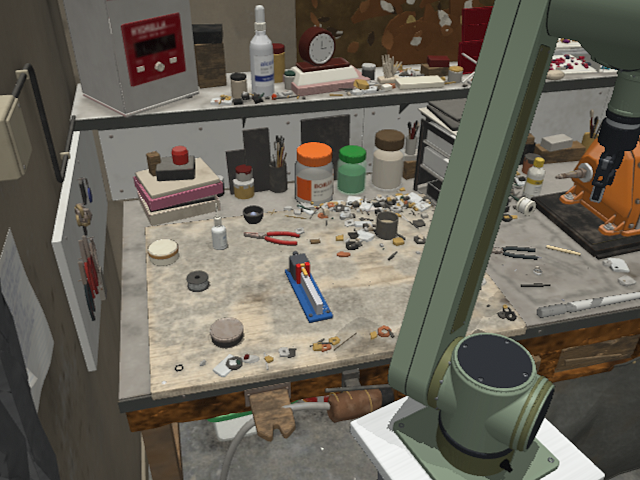

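The top view shows the gauge at about (262,285), with red stops near (267,265) and the pale rail below. The white bar is at about (404,307), clear of its neighbours. Next I'll measure both.

Run:
```python
from h import *
s=dict(np.load('top1.npz'));P=cloud(s);im=s['image'].astype(int);r,g,b=im[...,0],im[...,1],im[...,2]
def rect(m,box,name,zr):
    k=np.zeros_like(m);k[box[1]:box[3],box[0]:box[2]]=1
    m=m&k&(P[...,2]>zr[0])&(P[...,2]<zr[1]);q=P[m]
    rc=cv2.minAreaRect(q[:,:2].astype(np.float32)*1000);print(name,m.sum(),rc,'med',np.median(q,0).round(4),'mean',q.mean(0).round(4));return q
rect((b>r+50),(235,235,290,335),'blue',(0,.02))
q=rect(np.ones_like(r,bool),(235,235,290,335),'rail',(.034,.045));
c=q[:,:2].mean(0);w,V=np.linalg.eigh(np.cov(q[:,:2].T));print('raildir',V[:,1],np.degrees(np.arctan(V[1,1]/V[0,1])))
rect((r>g+60),(235,235,290,290),'red',(.05,.07))
rect(np.ones_like(r,bool),(235,235,290,290),'high',(.05,.07))
q=rect((np.minimum(r,b)>150),(380,285,430,330),'bar',(.010,.03))
w,V=np.linalg.eigh(np.cov(q[:,:2].T));print('bardir',np.degrees(np.arctan(V[1,1]/V[0,1])))
rect(np.ones_like(r,bool),(370,275,440,340),'near',(.008,.08))
cv2.imwrite('pics/crop1.png',cv2.resize(s['image'][230:350,230:430,::-1],None,fx=4,fy=4,interpolation=2))
```

```text
blue 923 ((500.8349609375, 55.05864715576172), (53.49410629272461, 186.8649444580078), 79.62705993652344) med [0.4785 0.0532 0.0081] mean [0.481  0.0564 0.0081]
rail 311 ((499.332763671875, 51.258888244628906), (23.6224308013916, 168.0755157470703), 73.96488189697266) med [0.4699 0.0596 0.0381] mean [0.4713 0.059  0.0383]
raildir [-0.97740292  0.21138477] -12.203515908363089
red 47 ((536.149658203125, 47.62022399902344), (30.67033576965332, 11.252358436584473), 79.27576446533203) med [0.536  0.0423 0.0589] mean [0.536  0.0476 0.0589]
high 410 ((554.4027099609375, 44.44841766357422), (39.802791595458984, 85.84984588623047), 79.06291961669922) med [0.5589 0.0433 0.0546] mean [0.5587 0.0435 0.0548]
bar 206 ((455.7655334472656, -261.498291015625), (21.008811950683594, 53.63589859008789), 48.109371185302734) med [ 0.4559 -0.2621  0.0149] mean [ 0.456  -0.2614  0.0148]
bardir -42.948217435134346
near 493 ((460.93798828125, -249.26077270507812), (149.29733276367188, 99.98213958740234), 6.080321311950684) med [ 0.4491 -0.2581  0.0121] mean [ 0.4433 -0.2541  0.0124]
```

View pics/crop1.png

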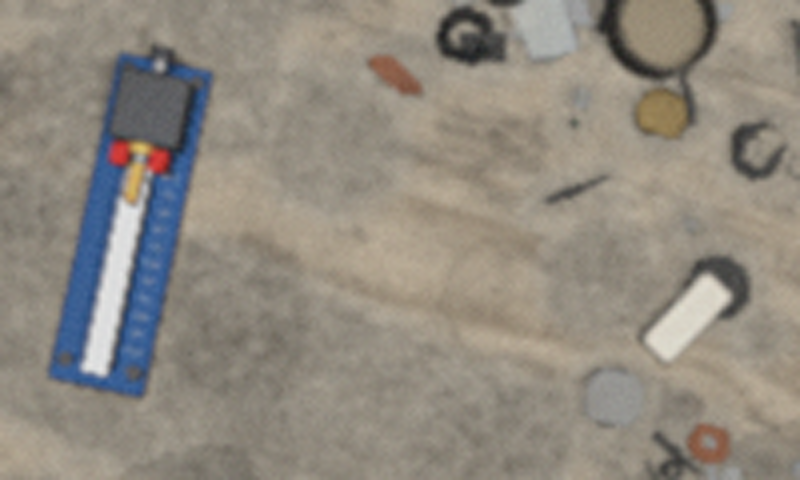

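The crop shows the bar at crop (688,317), with its long axis at about -42.5°. The gauge yaw is about -10.7°, and the red posts are at crop (140,155). The fitted sizes (53.5×187, bar 21×54, red 30.7 wide at z 59) match the given ones. I'll move to hover over the bar.

Request:
{"name": "arm_command", "arguments": {"targets": [[1,[13.3,16.2,-3],7],[1,[13.3,16.2,-3],7],[1,[13.3,16.2,-3],7],[1,[13.3,16.2,-3],7],[1,[13.3,16.2,-3],7],[1,[13.3,16.2,-3],7],[1,[13.3,16.2,-3],7],[1,[13.3,16.2,-3],7]]}}

```text
clock: 0.77
tcp_pos: [0.3495, -0.3906, 0.2068]
tool_rot: [[0.151, 0.989, -0.0], [0.989, -0.151, 0.001], [0.001, -0.001, -1.0]]
contact_force: [-0.2, -0.4, 0.4]
opening: 0.0855
finger_force: 0.0
```

Request:
{"name": "arm_command", "arguments": {"targets": [[0.6,[13.3,16.2,-5],7],[0.6,[13.3,16.2,-5],7],[0.6,[13.3,16.2,-5],7],[0.6,[13.3,16.2,-5],7],[0.6,[13.3,16.2,-5],7],[0.6,[13.3,16.2,-5],7],[0.6,[13.3,16.2,-5],7],[0.6,[13.3,16.2,-5],7]]}}

```text
clock: 1.43
tcp_pos: [0.4559, -0.261, 0.1668]
tool_rot: [[-0.735, 0.678, -0.001], [0.678, 0.735, 0.0], [0.001, -0.0, -1.0]]
contact_force: [0.2, 0.5, 0.1]
opening: 0.0515
finger_force: 0.0
```

Request:
{"name": "arm_command", "arguments": {"targets": [[0.6,[0,0,0],0.6],[0.6,[0,0,0],0],[0.6,[0,0,0],0]]}}

```text
clock: 1.68
tcp_pos: [0.4552, -0.2624, 0.1673]
tool_rot: [[-0.737, 0.676, -0.001], [0.676, 0.737, -0.0], [0.0, -0.0, -1.0]]
contact_force: [0.3, -0.2, 0.3]
opening: 0.0513
finger_force: 0.0
```

Run:
```python
from h import *
st=telemetry.read_state()
for k in('clock','tcp_pos','tool_rot','contact_force','opening','joint_pos'):print(k,np.round(st[k],3).tolist())
s=snap('wrist','w1.png');np.savez('w1.npz',**s);P=cloud(s);im=s['image'].astype(int)
m=(im.min(-1)>150)&(P[...,2]>.012)&(P[...,2]<.022)&(np.hypot(P[...,0]-.456,P[...,1]+.2615)<.05)
q=P[m];print(m.sum())
if m.sum()>50:
  print(cv2.minAreaRect(q[:,:2].astype(np.float32)*1000),q.mean(0).round(4))
```

```text
clock 1.683
tcp_pos [0.455, -0.262, 0.167]
tool_rot [[-0.737, 0.676, -0.001], [0.676, 0.737, -0.0], [0.0, -0.0, -1.0]]
contact_force [0.266, -0.179, 0.331]
opening 0.051
joint_pos [-0.545, 0.293, 1.775, -0.0, 1.073, -1.373]
86
((433.4508972167969, -245.85435485839844), (10.159504890441895, 4.948695182800293), 48.18471908569336) [ 0.433  -0.2458  0.0146]
```

View pics/w1.png

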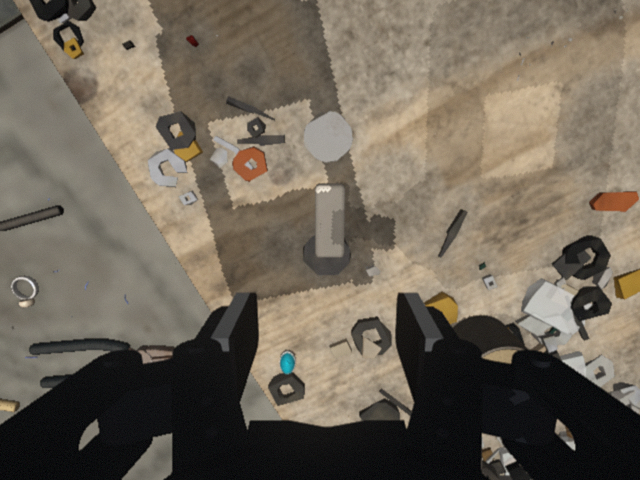

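The wrist view shows the bar at (330,220), in the gripper's shadow and aligned with the image columns. The dark disc under its far end and the grey disc at (328,137) look flat. I'll re-measure by height.

Run:
```python
from h import *
s=dict(np.load('w1.npz'));P=cloud(s)
k=np.zeros((480,640),bool);k[165:275,290:370]=1
q0=P[k];print('floor',np.percentile(q0[:,2],[5,30,50,70,95]).round(4))
m=k&(P[...,2]>.010)&(P[...,2]<.03)
n,l,S,_=cv2.connectedComponentsWithStats(m.astype(np.uint8));i=1+S[1:,4].argmax();print(S[i])
q=P[l==i];print(cv2.minAreaRect(q[:,:2].astype(np.float32)*1000),q.mean(0).round(4))
w,V=np.linalg.eigh(np.cov(q[:,:2].T));print(np.degrees(np.arctan(V[1,1]/V[0,1])))
print('disc',np.median(P[130:145,320:336].reshape(-1,3),0).round(4),np.median(P[262:268,315:340].reshape(-1,3),0).round(4))
```

```text
floor [-0.002  -0.0011 -0.0005  0.0093  0.0154]
[ 313  184   36   76 2144]
((456.4162902832031, -258.3343505859375), (26.807300567626953, 56.97080993652344), 46.03098678588867) [ 0.4537 -0.2581  0.0146]
-42.629302871914085
disc [ 0.4087 -0.2188  0.0102] [ 0.4785 -0.2834  0.0093]
```

Run:
```python
from h import *
s=dict(np.load('w1.npz'));P=cloud(s)
k=np.zeros((480,640),bool);k[165:275,290:370]=1
for t in (.0118,.0128):
  m=k&(P[...,2]>t)&(P[...,2]<.03)
  n,l,S,_=cv2.connectedComponentsWithStats(m.astype(np.uint8));i=1+S[1:,4].argmax();print(S[i])
  q=P[l==i];print(cv2.minAreaRect(q[:,:2].astype(np.float32)*1000),q.mean(0).round(4))
print((P[170:285:6,328]*1000).round(0).tolist())
print('rowz',(P[266,295:365:4,2]*1000).round(0).tolist(),(P[137,295:365:4,2]*1000).round(0).tolist(),(P[220,295:365:3,2]*1000).round(0).tolist())
```

```text
[ 315  185   30   72 2100]
((454.3731384277344, -258.43310546875), (21.681955337524414, 53.97760772705078), 47.15922927856445) [ 0.4536 -0.258   0.0147]
[ 315  185   30   72 2030]
((454.24505615234375, -258.3704528808594), (21.549175262451172, 53.7045783996582), 47.15918731689453) [ 0.4536 -0.2581  0.0148]
[[427.0, -235.0, 0.0], [430.0, -238.0, -2.0], [433.0, -241.0, 0.0], [406.0, -217.0, 309.0], [438.0, -245.0, 15.0], [442.0, -248.0, 15.0], [445.0, -251.0, 15.0], [448.0, -254.0, 16.0], [451.0, -257.0, 16.0], [455.0, -260.0, 15.0], [458.0, -263.0, 16.0], [461.0, -267.0, 15.0], [465.0, -270.0, 15.0], [468.0, -273.0, 15.0], [472.0, -276.0, 16.0], [477.0, -281.0, 8.0], [480.0, -283.0, 10.0], [484.0, -287.0, 9.0], [490.0, -292.0, -0.0], [494.0, -296.0, -1.0]]
rowz [-2.0, -1.0, -1.0, -1.0, 10.0, 10.0, 9.0, 9.0, 9.0, 10.0, 10.0, 9.0, 309.0, -2.0, -1.0, -1.0, -1.0, -1.0] [-2.0, -1.0, -1.0, 10.0, 9.0, 11.0, 11.0, 9.0, 10.0, 10.0, 9.0, 10.0, 9.0, 10.0, 11.0, -2.0, -1.0, -1.0] [-2.0, 0.0, -1.0, -1.0, -1.0, -0.0, -1.0, 14.0, 15.0, 15.0, 15.0, 16.0, 17.0, 15.0, 14.0, 15.0, 14.0, -1.0, -1.0, -2.0, -1.0, -1.0, -2.0, -1.0]
```

Request:
{"name": "arm_command", "arguments": {"targets": [[0.6,[0,2,-30],0],[0.6,[0,0,-35],0],[0.6,[0,0,-35],0],[0.6,[0,0,-30],0],[0.6,[0,0,-15],0],[0.6,[0,0,-7],0],[0.6,[0,0,-5],0],[0.6,[0,0,0],0]]}}

```text
clock: 2.4
tcp_pos: [0.4554, -0.2607, 0.0103]
tool_rot: [[-0.737, 0.676, 0.0], [0.676, 0.737, -0.0], [-0.0, 0.0, -1.0]]
contact_force: [0.5, 0.1, -0.1]
opening: 0.051
finger_force: 0.0
```

Request:
{"name": "arm_command", "arguments": {"targets": [[0.6,[0,0,0],0],[0.0,[0,0,0],0],[0.0,[0,0,0],0],[0.0,[0,0,0],0],[0.0,[0,0,0],0],[0.0,[0,0,0],0],[0.0,[0,0,0],0],[0.0,[0,0,0],0]]}}

```text
clock: 3.07
tcp_pos: [0.4562, -0.2604, 0.0117]
tool_rot: [[-0.738, 0.675, 0.002], [0.675, 0.738, -0.001], [-0.002, 0.0, -1.0]]
contact_force: [-1.4, -0.1, 5.3]
opening: 0.0192
finger_force: 58.5
```

The tips overlap the bar by only about 4 mm, so I'll open, go 7 mm lower and regrasp.

Request:
{"name": "arm_command", "arguments": {"targets": [[0.45,[0,0,0],0],[0.45,[0,0,0],0],[0.45,[0,0,-4],0],[0.45,[0,0,-3],0],[0.45,[0,0,0],0],[0.0,[0,0,0],0],[0.0,[0,0,0],0],[0.0,[0,0,0],0]]}}

```text
clock: 3.73
tcp_pos: [0.4556, -0.2601, 0.0034]
tool_rot: [[-0.738, 0.675, 0.0], [0.675, 0.738, 0.0], [-0.0, 0.0, -1.0]]
contact_force: [1.2, 0.8, -0.4]
opening: 0.0202
finger_force: 60.3
```

Request:
{"name": "arm_command", "arguments": {"targets": [[0.0,[0,0,0],0],[0.0,[0,0,0],0],[0.0,[0,0,0],0]]}}

```text
clock: 3.98
tcp_pos: [0.4555, -0.2601, 0.0033]
tool_rot: [[-0.738, 0.675, -0.0], [0.675, 0.738, 0.0], [0.0, 0.0, -1.0]]
contact_force: [0.8, 0.0, -0.9]
opening: 0.0204
finger_force: 60.3
```

Request:
{"name": "arm_command", "arguments": {"targets": [[0,[0,0,10],0],[0,[0,0,30],0],[0,[0,0,35],0],[0,[0,0,35],0],[0,[0,10,30],3.15],[0,[0,25,10],3.15],[0,[0,32,0],3.15],[0,[0,32,0],3.15]]}}

```text
clock: 4.65
tcp_pos: [0.456, -0.1606, 0.1554]
tool_rot: [[-0.868, 0.497, 0.004], [0.497, 0.868, -0.001], [-0.004, 0.001, -1.0]]
contact_force: [-0.7, 0.6, -0.9]
opening: 0.0205
finger_force: 60.5
```

Request:
{"name": "arm_command", "arguments": {"targets": [[0,[0,32,0],3.15],[0,[0,32,0],3.15],[0,[0,32,0],3.15],[0,[0,32,0],3.15],[0,[0,32,0],3.15],[0,[0,32,0],3.4],[0,[1,22,0],0],[0,[0,10,0],0]]}}

```text
clock: 5.32
tcp_pos: [0.4564, 0.0654, 0.1541]
tool_rot: [[-0.983, 0.183, 0.001], [0.183, 0.983, 0.001], [-0.001, 0.001, -1.0]]
contact_force: [0.2, 0.2, -0.3]
opening: 0.0201
finger_force: 60.4
```

Request:
{"name": "arm_command", "arguments": {"targets": [[0,[0,0,0],0],[0,[0,0,0],0],[0,[0,0,0],0]]}}

```text
clock: 5.57
tcp_pos: [0.4565, 0.0619, 0.1535]
tool_rot: [[-0.983, 0.186, 0.0], [0.186, 0.983, -0.0], [-0.0, -0.0, -1.0]]
contact_force: [-0.7, -0.4, -0.9]
opening: 0.0207
finger_force: 60.4
```

```bash
cat > m.py <<'E'
from h import *
# fit gauge from a snapshot
def fit(s,c=(.50,.055)):
    P=cloud(s);im=s['image'].astype(int);r,g,b=im[...,0],im[...,1],im[...,2]
    near=np.hypot(P[...,0]-c[0],P[...,1]-c[1])<.13
    for n,m in(('blue',(b>r+40)&(P[...,2]>0)&(P[...,2]<.02)),('rail',(P[...,2]>.034)&(P[...,2]<.045)&(b<r+40)),('red',(r>g+60)&(P[...,2]>.052)&(P[...,2]<.07)),('high',(P[...,2]>.05)&(P[...,2]<.065))):
        q=P[m&near]
        if len(q)>20:
            w,V=np.linalg.eigh(np.cov(q[:,:2].T))
            print(n,len(q),cv2.minAreaRect(q[:,:2].astype(np.float32)*1000),'mean',q.mean(0).round(4),'pc',np.degrees(np.arctan(V[1,1]/V[0,1])).round(1))
E
python3 - <<'E'
from m import *
st=telemetry.read_state();print(st['tcp_pos'],st['tool_rot'],st['opening'])
s=snap('wrist','w2.png');np.savez('w2.npz',**s);fit(s)
s=snap('top');np.savez('top2.npz',**s)
s=snap('scene');cv2.imwrite('pics/sc2.png',cv2.resize(s['image'][180:340,220:420,::-1],None,fx=3.5,fy=3.5))
E
```

```text
[0.4564531  0.06190967 0.15349477] [[-9.82526535e-01  1.86122560e-01  1.79269983e-05]
 [ 1.86122528e-01  9.82526417e-01 -4.94037472e-04]
 [-1.09565268e-04 -4.82068307e-04 -9.99999878e-01]] 0.02069578895828025
blue 5113 ((498.7813720703125, 57.93659973144531), (55.23193359375, 187.9962615966797), 79.74969482421875) mean [0.44   0.0704 0.0088] pc 2.3
rail 1480 ((502.53314208984375, 56.945068359375), (13.55448055267334, 176.41702270507812), 79.86450958251953) mean [0.4369 0.0688 0.0389] pc -10.1
high 1729 ((568.3438110351562, 46.26342010498047), (36.39845657348633, 47.20098114013672), 10.145687103271484) mean [0.5688 0.0454 0.0548] pc 85.9
```

View pics/w2.png

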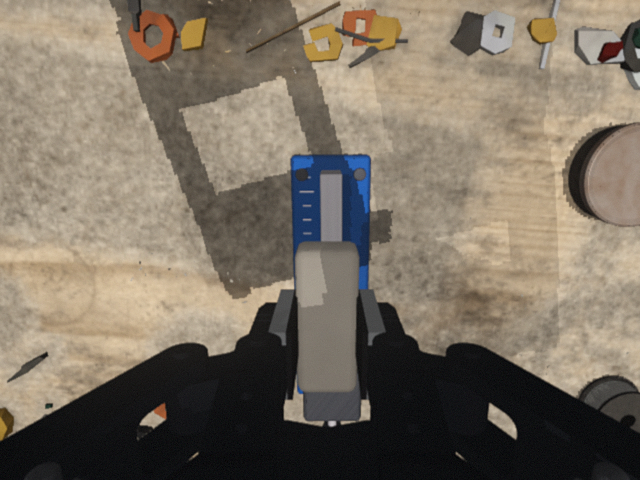

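View pics/sc2.png

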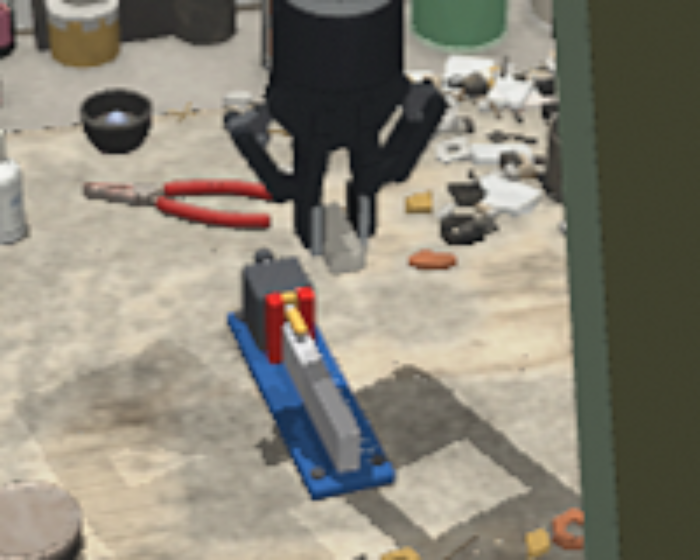

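The wrist view shows the bar held straight, in columns 297–358, over the rail (columns 320–342). The scene crop shows it level and clear above the gauge. I'll compare bar and rail in the same wrist frame.

Run:
```python
from h import *
s=dict(np.load('w2.npz'));P=cloud(s);R=np.array([[-.9825,.1861],[.1861,.9825]]).T;tcp=np.array([.45645,.0619])
Q=(P[...,:2]-tcp)@R.T.T if 0 else np.stack([(P[...,0]-tcp[0])*-.9825+(P[...,1]-tcp[1])*.1861,(P[...,0]-tcp[0])*.1861+(P[...,1]-tcp[1])*.9825],-1)*1000
z=P[...,2]*1000
k=np.zeros(z.shape,bool);k[235:400,294:362]=1
m=k&(z>155)&(z<180);n,l,S,_=cv2.connectedComponentsWithStats(m.astype(np.uint8));m=l==1+S[1:,4].argmax()
print('bar',cv2.minAreaRect(Q[m].astype(np.float32)),S[1:,:].tolist()[:3],'z',np.percentile(z[m],[2,50,98]))
A=np.c_[Q[m],np.ones(m.sum())];print('tilt',np.linalg.lstsq(A,z[m],rcond=None)[0])
def edges(r0,r1,zl,zh):
    out=[]
    for r in range(r0,r1,4):
        c=np.where((z[r,280:380]>zl)&(z[r,280:380]<zh))[0]+280
        if len(c)>5:out.append([Q[r,c,0].mean(),Q[r,c[0],1],Q[r,c[-1],1]])
    return np.array(out)
e=edges(175,240,34,45);print('rail mid fit (slope,icpt)',np.polyfit(e[:,0],e[:,1:].mean(1),1),e[:,0].min(),e[:,0].max(),(e[:,2]-e[:,1]).mean())
e=edges(245,375,155,180);print('bar mid fit',np.polyfit(e[:,0],e[:,1:].mean(1),1),(e[:,2]-e[:,1]).mean())
m=(z>33)&(z<45);m[:, :300]=0;m[:,362:]=0;m[300:]=0
print('rail near end x (tool)',np.percentile(Q[m][:,0],99.5))
s=dict(np.load('top2.npz'));P=cloud(s);z=P[...,2]*1000;print((s['image'][270:300:10,250:280:10]).tolist())
```

```text
bar ((1.6272544860839844, 1.062422752380371), (24.298572540283203, 55.0167121887207), 89.7535171508789) [[294, 242, 68, 150, 9472]] z [159.0332402 165.0467466 175.140709 ]
tilt [-3.15873971e-02  6.23640149e-03  1.65322405e+02]
rail mid fit (slope,icpt) [-0.01199938  3.4078355 ] -0.1937327337431666 40.92854060730172 13.19931902562311
bar mid fit [-7.89890124e-04  8.63958424e-01] 23.512434779378424
rail near end x (tool) 41.92928671013991
[[[153, 149, 137], [182, 47, 47], [201, 61, 56]], [[88, 88, 77], [80, 83, 78], [90, 99, 83]], [[112, 122, 107], [70, 71, 64], [114, 124, 109]]]
```

Request:
{"name": "arm_command", "arguments": {"targets": [[0,[0,1.9,-20],0.4],[0,[0,0,-25],0],[0,[0,0,-25],0],[0,[0,0,-20],0],[0,[0,0,-8],0],[0,[0,0,-4],0],[0,[0,0,0],0],[0,[0,0,0],0]]}}

```text
clock: 6.38
tcp_pos: [0.4574, 0.0647, 0.0521]
tool_rot: [[-0.984, 0.179, 0.002], [0.179, 0.984, 0.0], [-0.002, 0.001, -1.0]]
contact_force: [0.2, -0.2, 0.3]
opening: 0.0201
finger_force: 60.4
```

Run:
```python
from h import *
st=telemetry.read_state();print(st['tcp_pos'],st['contact_force'])
s=snap('wrist','w3.png');np.savez('w3.npz',**s);P=cloud(s);t=st['tcp_pos'];X=st['tool_rot'][:2,0];Y=st['tool_rot'][:2,1]
D=(P[...,:2]-t[:2]);Q=np.stack([D@X,D@Y],-1)*1000;z=P[...,2]*1000
def edges(r0,r1,zl,zh):
    out=[]
    for r in range(r0,r1,4):
        c=np.where((z[r,280:380]>zl)&(z[r,280:380]<zh))[0]+280
        if len(c)>5:out.append([Q[r,c,0].mean(),Q[r,c[0],1],Q[r,c[-1],1],r])
    e=np.array(out);print(e[[0,-1]].round(1).tolist(),np.polyfit(e[:,0],e[:,1:3].mean(1),1),(e[:,2]-e[:,1]).mean())
edges(100,240,33,44);edges(240,380,52,72)
```

```text
[0.45739083 0.06466638 0.05212895] [ 0.22381954 -0.20264238  0.30175023]
[[42.3, -5.5, 6.7, 196.0], [27.3, -6.2, 7.5, 236.0]] [-0.00093035  0.65297704] 13.432923589270127
[[28.5, -9.2, 10.4, 244.0], [-18.6, -10.1, 11.5, 376.0]] [0.00080052 0.75716887] 22.667751929166858
```

View pics/w3.png

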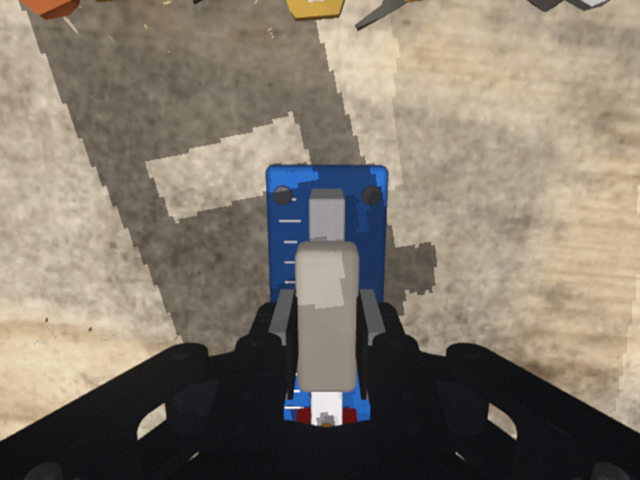

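The bar (columns 296–358) is centred over the rail (308–345) to about 0.1 mm, the red posts at row 415 are well ahead, and the yaw matches. I'll lower it onto the rail.

Request:
{"name": "arm_command", "arguments": {"targets": [[0,[0,0,-3],0],[0,[0,0,-3],0],[0,[0,0,-1],0],[0,[0,0,-0.5],0],[0,[0,0,0],0],[0,[0,0,0],0]]}}

```text
clock: 6.93
tcp_pos: [0.4566, 0.0649, 0.0439]
tool_rot: [[-0.984, 0.178, 0.0], [0.178, 0.984, 0.0], [-0.0, 0.0, -1.0]]
contact_force: [-0.1, 0.3, 0.3]
opening: 0.0205
finger_force: 60.4
```

Request:
{"name": "arm_command", "arguments": {"targets": [[0,[0,0,-0.5],0],[0,[0,0,0],0],[0,[0,0,-0.5],0],[0,[0,0,0],0]]}}

```text
clock: 7.27
tcp_pos: [0.4566, 0.0648, 0.0433]
tool_rot: [[-0.984, 0.178, 0.0], [0.178, 0.984, 0.0], [-0.0, 0.0, -1.0]]
contact_force: [-1.6, -0.9, 4.1]
opening: 0.0205
finger_force: 61.1
```

Request:
{"name": "arm_command", "arguments": {"targets": [[0.28,[0,0,0],0],[0.32,[0,0,0],0],[0.4,[0,0,0],0],[0.45,[0,0,0],0],[0.45,[0,0,0],0],[0.45,[0,0,0],0],[0.45,[0,0,0],0],[0.45,[0,0,0],0]]}}

```text
clock: 7.93
tcp_pos: [0.4565, 0.0648, 0.0428]
tool_rot: [[-0.984, 0.178, -0.0], [0.178, 0.984, 0.0], [0.0, 0.0, -1.0]]
contact_force: [-0.5, 0.6, -0.4]
opening: 0.0386
finger_force: 0.0
```

```bash
cat > look.py <<'E'
from h import *
import sys
st=telemetry.read_state();print(st['clock'],st['tcp_pos'],st['contact_force'],st['opening'])
s=snap('wrist',sys.argv[1]);P=cloud(s);t=st['tcp_pos'];X=st['tool_rot'][:2,0];Y=st['tool_rot'][:2,1]
D=(P[...,:2]-t[:2]);Q=np.stack([D@X,D@Y],-1)*1000;z=P[...,2]*1000
def edges(r0,r1,zl,zh):
    out=[]
    for r in range(r0,r1,4):
        c=np.where((z[r,280:380]>zl)&(z[r,280:380]<zh))[0]+280
        if len(c)>5:out.append([Q[r,c,0].mean(),Q[r,c[0],1],Q[r,c[-1],1],r,np.median(z[r,c])])
    e=np.array(out);print(e[[0,-1]].round(1).tolist(),np.polyfit(e[:,0],e[:,1:3].mean(1),1),(e[:,2]-e[:,1]).mean())
edges(100,400,33,44);edges(200,400,50,63)
E
python3 look.py w4.png
```

```text
7.9333 [0.45652149 0.06482795 0.04279265] [-0.47732965  0.55363569 -0.39645938] 0.03858820347336382
[[41.4, -6.3, 7.0, 204.0, 37.7], [-38.0, -6.0, 7.6, 396.0, 39.0]] [-0.00262489  0.68893071] 13.495160637445508
[[28.5, -7.3, 9.3, 248.0, 50.9], [-25.3, -7.1, 9.0, 392.0, 54.3]] [-0.00266234  0.85750296] 21.455817103477177
```

View pics/w4.png

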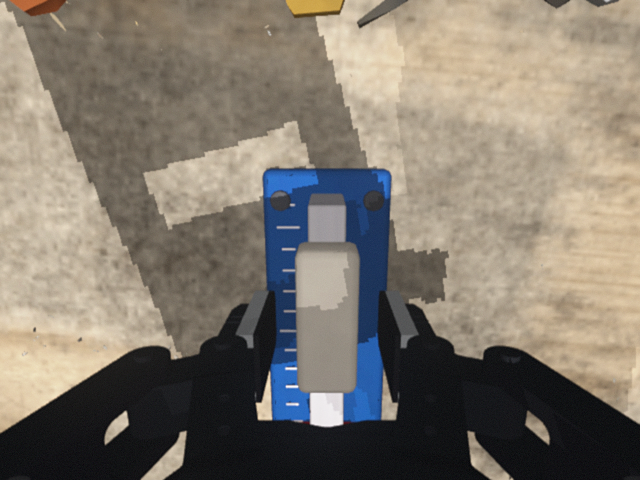

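The bar rests freely, level and centred on the rail: columns 297–358, with open fingers clear at 275 and 380. Next I'll go lower and regrasp at the pads.

Request:
{"name": "arm_command", "arguments": {"targets": [[0.45,[0,0,-4],0],[0.45,[0,0,-4],0],[0.45,[0,0,-4],0],[0.45,[0,0,0],0],[0.35,[0,0,0],0],[0.3,[0,0,0],0],[0.25,[0,0,0],0],[0.0,[0,0,0],0]]}}

```text
clock: 8.65
tcp_pos: [0.4568, 0.0649, 0.031]
tool_rot: [[-0.984, 0.178, 0.001], [0.178, 0.984, 0.0], [-0.001, 0.0, -1.0]]
contact_force: [0.0, -0.2, -0.5]
opening: 0.0208
finger_force: 58.6
```

Request:
{"name": "arm_command", "arguments": {"targets": [[0,[0,0,0],0],[0,[0,0,0],0],[0,[0,0,0],0],[0,[0,0,0],0]]}}

```text
clock: 8.98
tcp_pos: [0.4567, 0.0649, 0.031]
tool_rot: [[-0.984, 0.178, 0.0], [0.178, 0.984, 0.0], [-0.0, 0.0, -1.0]]
contact_force: [0.6, 1.0, 1.2]
opening: 0.021
finger_force: 58.8
```

Request:
{"name": "arm_command", "arguments": {"targets": [[0,[0,0,0.3],0],[0,[2.95,-0.54,0],0],[0,[3.94,-0.71,0],0],[0,[3.94,-0.71,0],0],[0,[3.94,-0.71,0],0],[0,[3.94,-0.71,0],0],[0,[2.95,-0.54,0],0],[0,[0,0,0],0]]}}

```text
clock: 9.65
tcp_pos: [0.4792, 0.0608, 0.0311]
tool_rot: [[-0.984, 0.179, 0.001], [0.179, 0.984, 0.0], [-0.001, 0.0, -1.0]]
contact_force: [-0.5, -0.0, -0.9]
opening: 0.0209
finger_force: 58.6
```

Request:
{"name": "arm_command", "arguments": {"targets": [[0,[2.95,-0.54,0],0],[0,[2.95,-0.54,0],0],[0,[2.95,-0.54,0],0],[0,[2.95,-0.54,0],0],[0,[1.97,-0.36,0],0],[0,[0,0,0],0],[0,[0,0,0],0]]}}

```text
clock: 10.23
tcp_pos: [0.4915, 0.0584, 0.031]
tool_rot: [[-0.984, 0.179, -0.001], [0.179, 0.984, 0.0], [0.001, -0.0, -1.0]]
contact_force: [-4.3, 1.4, 2.1]
opening: 0.0207
finger_force: 58.9
```

Request:
{"name": "arm_command", "arguments": {"targets": [[0,[1.97,-0.36,0],0],[0,[1.97,-0.36,0],0],[0,[1.97,-0.36,0],0],[0,[1.0,-0.18,0],0],[0,[0,0,0],0],[0,[0,0,0],0]]}}

```text
clock: 10.73
tcp_pos: [0.4976, 0.0572, 0.031]
tool_rot: [[-0.984, 0.179, -0.003], [0.179, 0.984, 0.0], [0.003, -0.0, -1.0]]
contact_force: [-5.8, 1.3, 3.9]
opening: 0.0214
finger_force: 59.1
```

Request:
{"name": "arm_command", "arguments": {"targets": [[0,[1.0,-0.18,0],0],[0,[0,0,0],0],[0,[0.5,-0.09,0],0],[0,[0,0,0],0],[0,[0,0,0],0]]}}

```text
clock: 11.15
tcp_pos: [0.4986, 0.057, 0.031]
tool_rot: [[-0.984, 0.179, -0.004], [0.179, 0.984, 0.0], [0.004, -0.0, -1.0]]
contact_force: [-7.0, 3.2, 5.2]
opening: 0.0207
finger_force: 59.2
```

Request:
{"name": "arm_command", "arguments": {"targets": [[0,[0.5,-0.09,0.3],0],[0,[0.5,-0.09,0],0],[0,[0.5,-0.09,0],0],[0,[0,0,0],0],[0,[0,0,0],0]]}}

```text
clock: 11.57
tcp_pos: [0.5, 0.0568, 0.0311]
tool_rot: [[-0.984, 0.179, -0.004], [0.179, 0.984, 0.0], [0.004, -0.0, -1.0]]
contact_force: [-5.9, 2.0, 2.9]
opening: 0.0211
finger_force: 59.0
```

Request:
{"name": "arm_command", "arguments": {"targets": [[0,[0.5,-0.09,0],0],[0,[0.5,-0.09,0],0],[0,[0,0,0],0],[0,[0,0,0],0]]}}

```text
clock: 11.9
tcp_pos: [0.5009, 0.0566, 0.031]
tool_rot: [[-0.984, 0.179, -0.004], [0.179, 0.984, 0.0], [0.004, -0.0, -1.0]]
contact_force: [-7.3, 2.0, 3.2]
opening: 0.021
finger_force: 59.0
```

Request:
{"name": "arm_command", "arguments": {"targets": [[0,[0.5,-0.09,0],0],[0,[0.5,-0.09,0],0],[0,[0,0,0],0],[0,[0,0,0],0]]}}

```text
clock: 12.23
tcp_pos: [0.5017, 0.0564, 0.031]
tool_rot: [[-0.984, 0.179, -0.004], [0.179, 0.984, 0.0], [0.004, -0.001, -1.0]]
contact_force: [-7.0, 2.3, 3.0]
opening: 0.0207
finger_force: 59.0
```

Request:
{"name": "arm_command", "arguments": {"targets": [[0,[0.5,-0.09,0],0],[0,[0,0,0],0],[0,[0,0,0],0],[0,[0,0,0],0]]}}

```text
clock: 12.57
tcp_pos: [0.5021, 0.0564, 0.031]
tool_rot: [[-0.984, 0.179, -0.005], [0.179, 0.984, 0.0], [0.005, -0.001, -1.0]]
contact_force: [-7.6, 3.0, 4.5]
opening: 0.0207
finger_force: 59.1
```

Request:
{"name": "arm_command", "arguments": {"targets": [[0,[0.5,-0.09,0],0],[0,[0,0,0],0],[0,[0,0,0],0],[0,[0,0,0],0]]}}

```text
clock: 12.9
tcp_pos: [0.5025, 0.0563, 0.031]
tool_rot: [[-0.984, 0.179, -0.005], [0.179, 0.984, 0.0], [0.005, -0.001, -1.0]]
contact_force: [-6.5, 1.8, 3.9]
opening: 0.0207
finger_force: 59.1
```

Request:
{"name": "arm_command", "arguments": {"targets": [[0,[0.5,-0.09,0.1],0],[0,[0,0,0],0],[0,[0,0,0],0],[0,[0,0,0],0]]}}

```text
clock: 13.23
tcp_pos: [0.5028, 0.0562, 0.0311]
tool_rot: [[-0.984, 0.179, -0.005], [0.179, 0.984, 0.0], [0.005, -0.001, -1.0]]
contact_force: [-7.1, 2.9, 4.2]
opening: 0.0211
finger_force: 59.1
```

Request:
{"name": "arm_command", "arguments": {"targets": [[0,[0.5,-0.09,0],0],[0,[0,0,0],0],[0,[0,0,0],0],[0,[0,0,0],0]]}}

```text
clock: 13.57
tcp_pos: [0.5029, 0.0562, 0.031]
tool_rot: [[-0.984, 0.179, -0.006], [0.179, 0.984, 0.0], [0.006, -0.001, -1.0]]
contact_force: [-8.2, 2.9, 4.7]
opening: 0.0209
finger_force: 59.2
```

Request:
{"name": "arm_command", "arguments": {"targets": [[0,[0.5,-0.09,0],0],[0,[0,0,0],0],[0,[0,0,0],0],[0,[0,0,0],0]]}}

```text
clock: 13.9
tcp_pos: [0.5028, 0.0562, 0.031]
tool_rot: [[-0.984, 0.179, -0.007], [0.179, 0.984, 0.001], [0.007, -0.001, -1.0]]
contact_force: [-10.9, 3.2, 6.6]
opening: 0.021
finger_force: 59.4
```

The TCP has stopped advancing while the force rises, so the bar is on the posts. I'll add a little more press.

Request:
{"name": "arm_command", "arguments": {"targets": [[0,[0.5,-0.09,0.2],0],[0,[0,0,0],0],[0,[0.5,-0.09,0],0],[0,[0,0,0],0],[0,[0,0,0],0],[0,[0,0,0],0]]}}

```text
clock: 14.4
tcp_pos: [0.5028, 0.0562, 0.0311]
tool_rot: [[-0.984, 0.179, -0.009], [0.179, 0.984, 0.001], [0.009, -0.001, -1.0]]
contact_force: [-11.7, 4.3, 6.0]
opening: 0.0206
finger_force: 59.5
```

```bash
python3 look.py w5.png
python3 - <<'E'
from h import *
s=snap('scene');cv2.imwrite('pics/sc3.png',cv2.resize(s['image'][220:340,250:370,::-1],None,fx=4.5,fy=4.5))
st=telemetry.read_state();print(st['tcp_pos'],st['contact_force'],st['qd'].max() if hasattr(st['qd'],'max') else st['qd'])
E
python3 - <<'E'
import cv2,numpy as np
a=cv2.imread('pics/w5.png')[150:470,180:480];b=cv2.imread('pics/sc3.png')
cv2.imwrite('pics/both.png',np.hstack([cv2.resize(a,(390,416)),cv2.resize(b,(410,416))]))
E
```

```text
14.4 [0.50282508 0.05619213 0.03110007] [-11.65231199   4.27683035   5.97970545] 0.02057801493067655
[[76.2, -6.2, 7.6, 100.0, 38.8], [11.6, -15.4, 17.6, 296.0, 40.9]] [-0.00217235  0.88246345] 14.707749785784788
[[28.2, -9.2, 10.8, 260.0, 52.8], [-18.3, -9.9, 11.3, 396.0, 54.9]] [0.00312    0.82052114] 22.51465557156168
[0.50280748 0.05618424 0.03106588] [-12.19670562   3.89042017   5.92201915] 0.0012622706550107386
```

View pics/both.png

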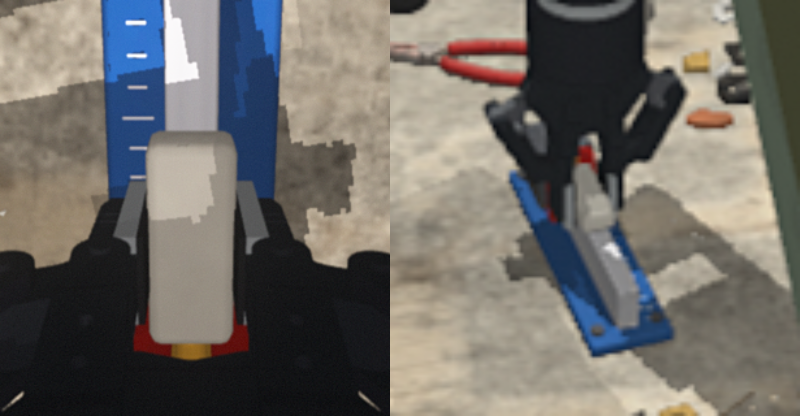

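The bar's end is against the red posts at composite (190,340), straight, centred and level. I'll add a slight extra press for margin, settle, then hand in.

Request:
{"name": "arm_command", "arguments": {"targets": [[0,[0.5,-0.09,0.1],0],[0,[0,0,0],0],[0,[0.5,-0.09,0],0],[0,[0,0,0],0],[0,[0,0,0],0],[0,[0,0,0],0],[0,[0,0,0],0],[0,[0,0,0],0]]}}

```text
clock: 15.17
tcp_pos: [0.5028, 0.0562, 0.0311]
tool_rot: [[-0.984, 0.179, -0.012], [0.179, 0.984, 0.001], [0.012, -0.001, -1.0]]
contact_force: [-13.0, 5.4, 8.1]
opening: 0.0211
finger_force: 59.7
```

```bash
python3 -c "
from h import *
st=telemetry.read_state();print(st['tcp_pos'],st['contact_force'],st['tool_rot'][:,2])
F=st['contact_force'];p=-(F[0]*.984-F[1]*.178);print(p)
if 10<p<30 and abs(st['tcp_pos'][0]-.5028)<.001: print(arm.close_job())
"
```

```text
[0.50277588 0.05617924 0.03108213] [-13.04869591   5.43736775   8.11112285] [-1.16616733e-02  9.48867361e-04 -9.99931550e-01]
13.807768238695221
the job is handed in; nothing more can be done
None
```

I placed the bar on the rail, let it go so it rested there by itself, then pushed it home and handed the job in at about 15 s; the gripper is still pressing it against the red posts with about 14 N in total, spring included. I don't have the judge's result.

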